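Fetch the die from behind the jars, pin it to its mount, put the jars back

ROBOT

A 7-joint arm with a two-finger parallel gripper is mounted at the origin on the work surface. World frame = base frame: x ahead of the robot, y to its left, z up, the work surface at z = 0. Lengths are in m, angles in degrees, forces in N, time in s.
With the tool pointing down it reaches from about 0.425 to 0.875 m from the base axis. Payload 4.7 kg.
Tool frame: the origin (TCP) lies midway between the tips of the shut fingers; the grasp point (between the pads) lies 19 mm behind it; z points along the fingers, y is the line along which they close (so a half turn about z gives the same grasp; the last joint's range is limited). The gripper opens to 87 mm and grips with 3 to 60 N. Pads are 19 mm wide; open, the fingers measure 117 mm over their backs; the gripper's body (75 mm by 190 mm) begins 51 mm behind the grasp point.
Start: joints at [74.089, 18.392, -4.016, 83.108, 1.295, 78.541, -3.26], TCP at [0.187, -0.623, 0.223] pointing down, gripper open.
Joint ranges: [-163.93, 163.93], [-17.29, 119.83], [-79.2, 71.16], [3.27, 140.29], [-89.18, 269.18], [5.43, 117.66], [-154.24, 154.24]. Speed limits (degrees/s): [147.25, 147.25, 180, 180, 180, 180, 180].

INTERFACE

Orientations are given as [roll, pitch, yaw] about the fixed x, y, z axes, in that order (R = Rz(yaw) Ry(pitch) Rx(roll)).
In Python, from cell import env gives the robot as it stands. The module is installed in compiled form; this text tells all that it offers.
- The arm moves only by the tool step_arm, never from a script. Its argument "rows" is a list of rows, each an object with "angular": the turn, a rotation vector about the tool's x, y, z in units of pi rad (1.0 is pi rad), a list of three; "slide": the shift along the tool's x, y, z in units of 500 mm (1.0 is 500 mm), a list of three; "jaw": the opening, from 0 (shut) to 1 (fully open). A call has 1 to 10 rows; each row shifts and turns the commanded pose from where the row before left it, along the tool's axes as they then stand; what a row does not reach is not made up. A row lasts 1/8 s, in which the tool goes at most 62.5 mm and 10.7 degrees, less where a joint would pass 70% of its speed; a pose out of reach is approached as far as the arm can. A call with a number of a shift or a turn outside -1 to 1 is refused whole. A call with a gripper value outside its range is refused whole. The fingers move at their own pace and stop on an object; "newtons" is the grip in N (left out, the last holds). Time passes only in rows, so rows that do not move let the fingers close. It gives the time, the measured TCP pose, the force, the opening and the grip force at its end, in the units of the state.
- env.get_obs(): the state, without advancing time (a new reading comes with each control period).
- env.read_camera(name): name is "scene" or "top" or "wrist"; returns the picture (400x640x3 uint8, red, green, blue); there is no depth.
- env.camera_info(name): a dict with "fx", "fy", "cx", "cy" (pixels), "R" (3x3) and "t" (3): a world point X has camera coordinates R X + t. Camera axes: x right, y down, z forward; pixel columns grow to the right and rows downward; lengths in m; the calibration is good to about 2 mm. A picture is of the moment at which its call begins: read the wrist's pose just before it. camera_info takes no time and is no camera call; for the wrist camera it gives the pose at the moment of the call.
- env.sign_off(): hands the job in; it is judged then, once.
The state is a dict: "time_s": time; "qpos": joint angles; "joint_velocities": joint speeds; "effort": joint torques, N m; "tool_pos": TCP position; "tool_rot": TCP orientation; "force": force on the tool from outside, world axes, zero at the start; "wrist_torque": the same for the moment, N m; "grip_width": finger opening in m; "grasp_force": force on a finger pad.
Only numpy, scipy, OpenCV 4.12 (cv2) and the standard library are available. Lean on these libraries where they do the work, as an engineer would, in place of code of your own. Each camera call takes 0.05 s, during which the arm holds its last target. There are 200 camera calls.

TASK

First move both jars off their coloured pads to the green mat, leaving the die where it is, then lay the metal die flat on its cream mount between the ribs with the two holes lined up, and push the red-knobbed pin fully home through both. Only when the die is pinned, stand each jar back in the middle of the pad with the colour of its lid. Keep the jars upright throughout.

Things in the scene. Friction and masses are not known exactly. Their poses are not given: they have to be found in the camera images.
- jar_blue: Loose upright round jar, white body with a flat blue lid of the same width: diameter 60, height 130 (lid the top 24), about 0.35 kg. Origin: centre of its underside, z up. Starts standing on pad_blue, its lid's colour.
- jar_orange: Loose upright round jar, grey body with a flat orange lid of the same width: diameter 60, height 130 (lid the top 24), about 0.35 kg. Origin: centre of its underside, z up. Starts standing on pad_orange, its lid's colour.
- pad_blue: Fixed flat square blue pad, 72 x 72 x 4, on the plywood board: home of the blue-lidded jar. Origin: centre of its underside (12 above the table); a jar at home stands at its centre, 4 above the origin. The pads are about 136 apart.
- pad_orange: Fixed flat square orange pad, 72 x 72 x 4, on the plywood board: home of the orange-lidded jar. Origin: centre of its underside (12 above the table); a jar at home stands at its centre, 4 above the origin. The pads are about 136 apart.
- die: Loose aluminium plate 120 (x) x 50 x 12 high, 0.4 kg: round through hole, diameter 24, near one end; near the other a dark grip block 40 (x) x 36, 30 high on the plate (top at 42). Origin: hole centre, at the underside; x along the plate away from the block (block centre x -62, plate -102 to +18). Starts flat on the plywood board (12 thick), between the jars, hole end away from the robot.
- mount: Fixed cream block 140 (x) x 90 x 35 high beside the board: vertical through hole, diameter 21, near one end; on top two dark ribs along x, 8 high, 70 apart inside, with the die's place between. Origin: hole centre, at the table; x along the block, which spans x -112 to +28. The fitted die has its origin 35 above this one and its x the same way, grip block over the long end.
- pin: Loose steel pin, 0.12 kg, upright: shaft diameter 14, 42 long, foot tapered to 9; above it a flange, diameter 34, 5 thick; above that a red knob, diameter 24, 30 high (top 77 above the foot). Origin: centre of the foot, z up the pin. Starts in pin_block, flange on its top (foot 8 above the table). Fully home the flange lies on the die, the foot 5 above the table.
- pin_block: Fixed pale wooden block 56 x 56 x 50 high with a hole of diameter 17 in its top, where the pin starts. Origin: centre of its underside. It may stay empty.
- mat: Fixed flat green mat 140 (x) x 200 (y) x 4 on the table, the side area for both jars (side by side along y). Origin: centre of its underside; x and y along its edges. Stands on the other side of the board from the mount.

How it is judged (in metres and radians):
On the way, in this order (a step that is already met when the one before it is completed fails the run):
1. both jars stand on the green mat, the die still in its place (x of jar_blue in the frame of mat between -0.06 and 0.06 m and y of jar_blue in the frame of mat between -0.09 and 0.09 m and z of each of jar_blue, jar_orange in the frame of mat below 0.01 m and angle between each of jar_blue, jar_orange's own z axis and vertical below 0.12 rad and linear speed of each of jar_blue, jar_orange below 0.03 m/s and x of jar_orange in the frame of mat between -0.06 and 0.06 m and y of jar_orange in the frame of mat between -0.09 and 0.09 m and distance of die from where it was at the start of the episode below 0.03 m), for 0.2 s.
2. the die lies flat on the mount, holes lined up, jars still on the mat (horizontal distance between die and mount below 0.009 m and z of die in the frame of mount between 0.03 and 0.04 m and angle between the x axis of die and the x axis of mount, either way round below 0.2 rad and angle between die's own z axis and vertical below 0.06 rad and linear speed of each of die, jar_blue, jar_orange below 0.03 m/s and x of jar_blue in the frame of mat between -0.06 and 0.06 m and y of jar_blue in the frame of mat between -0.09 and 0.09 m and z of each of jar_blue, jar_orange in the frame of mat below 0.01 m and angle between each of jar_blue, jar_orange's own z axis and vertical below 0.12 rad and x of jar_orange in the frame of mat between -0.06 and 0.06 m and y of jar_orange in the frame of mat between -0.09 and 0.09 m), for 0.2 s.
3. the pin is fully home through die and mount, jars still on the mat (all of step 2 and horizontal distance between pin and mount below 0.007 m and z of pin in the frame of mount below 0.011 m and angle between pin's own z axis and vertical below 0.15 rad and linear speed of pin below 0.03 m/s), for 0.2 s.
4. each jar stands on the pad of its own colour again (horizontal distance between jar_blue and pad_blue below 0.012 m and z of jar_blue in the frame of pad_blue below 0.009 m and angle between each of jar_blue, jar_orange's own z axis and vertical below 0.12 rad and linear speed of each of jar_blue, jar_orange below 0.03 m/s and horizontal distance between jar_orange and pad_orange below 0.012 m and z of jar_orange in the frame of pad_orange below 0.009 m), for 0.2 s.
At the end, for the whole second after the job is handed in: Each jar upright and still on the pad of its lid's colour, centres within 12 mm; the die flat on the mount, hole centres within 9 mm, turned under 0.2 rad; the pin through both, within 7 mm of the mount's hole axis, its foot under 11 mm above the table (5 is home); all released, at rest (all of step 4 and horizontal distance between die and mount below 0.009 m and z of die in the frame of mount between 0.03 and 0.04 m and angle between the x axis of die and the x axis of mount, either way round below 0.2 rad and angle between die's own z axis and vertical below 0.06 rad and linear speed of each of die, pin below 0.03 m/s and horizontal distance between pin and mount below 0.007 m and z of pin in the frame of mount below 0.011 m and angle between pin's own z axis and vertical below 0.15 rad); the robot touches nothing.
It fails at once if a jar is tipped over (angle between any of jar_blue, jar_orange's own z axis and vertical above 0.6 rad).
It also fails if it takes over 144 s, if anything falls off the work surface, if the arm or the gripper's body presses on something with over 40 N, if the wrist force passes 120 N, or if a joint passes its speed limit or range.

## Working session

There is one attempt and no reset: what is moved stays moved. The work goes in short steps, Python scripts to look and compute and a tool call to move; the robot and the scene stay as the last step left them, time stands still between calls to the robot, and variables do not carry over. Pictures are saved under pics/ and viewed, at most 14 in all, crops included, and the job is handed in when it is done.

Besides the shell and the picture viewer there is one more tool, called after "Emit:" in YAML: its name, and indented under it one key for each argument. step_arm: Moves the arm, as the interface text tells. Shifts and turns lie within -1 to 1; 1 stands for 500 mm of shift or pi rad of turn. Its arguments: {"type":"object","properties":{"rows":{"type":"array"},"newtons":{"type":"number"}},"required":["rows"]}

```bash
mkdir -p pics; python3 - <<'E'
from cell import env
import cv2
for n in("top","scene"):
    im=env.read_camera(n); cv2.imwrite(f"pics/{n}0.png",im[:,:,::-1])
    i=env.camera_info(n); print(n,i)
o=env.get_obs(); print(o)
E
```

```text
top {'fx': 507.008478028489, 'fy': 507.008478028489, 'cx': 317.1552636492222, 'cy': 204.63051678331576, 'R': array([[-0.02334639, -0.99972155, -0.00342971],
       [-0.97793549,  0.02354975, -0.20757552],
       [ 0.20759849, -0.0014921 , -0.97821298]]), 't': array([0.02218325, 0.58648449, 1.04066309])}
scene {'fx': 365.36894940359724, 'fy': 365.36894940359724, 'cx': 317.1007245396622, 'cy': 197.95471831469877, 'R': array([[-0.85112326,  0.52496225, -0.00195792],
       [ 0.37548826,  0.60616559, -0.70112185],
       [-0.36687568, -0.59747629, -0.71303879]]), 't': array([ 0.48580808, -0.18310768,  1.2456845 ])}
{'time_s': 0.1, 'qpos': array([74.08963071, 18.4324947 , -4.01561689, 83.16789005,  1.29387265,
       78.54137629, -3.26204375]), 'joint_velocities': array([ 0.04884755, -0.0313263 ,  0.14853752, -0.26605732, -0.01866112,
       -0.01468693, -0.00332779]), 'effort': array([ 2.63030834e-04, -4.92570055e+01, -4.05770503e-01, -3.13398135e+01,
       -6.42803684e-02,  3.94310360e-02,  5.32513332e-05]), 'tool_pos': array([ 0.18679933, -0.62206026,  0.22159736]), 'tool_rot': array([-1.79903409e+02,  4.39635735e-03,  1.67177793e+01]), 'force': array([-0.47981449, -0.24977035, -0.46635079]), 'wrist_torque': array([ 0.01249845, -0.00718286, -0.05027615]), 'grasp_force': 0.0, 'grip_width': 0.08732381979699326}
```

View pics/top0.png

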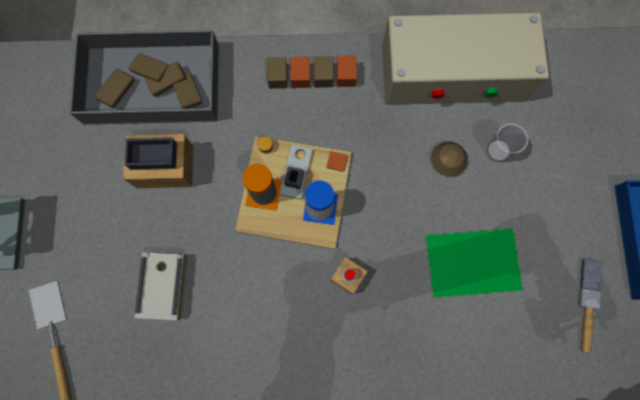

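View pics/scene0.png

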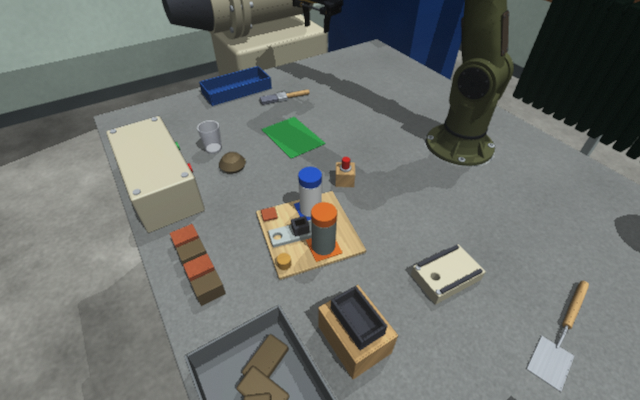

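The top view shows the board at about (295,190), the orange lid at (258,178), the blue lid at (321,195), the die hole at (300,154), the mount hole at (161,266), the pin at (350,274) and the mat centred at (474,263). I'll enlarge it.

```bash
cat > h.py <<'E'
import numpy as np, cv2
from cell import env
def ray(n,u,v,z,I=None):
    i=I or env.camera_info(n); R=np.array(i["R"]); t=np.array(i["t"])
    c=-R.T@t; d=R.T@np.array([(u-i["cx"])/i["fx"],(v-i["cy"])/i["fy"],1]); return c+d*(z-c[2])/d[2]
def proj(n,X,I=None):
    i=I or env.camera_info(n); p=np.array(i["R"])@np.array(X)+i["t"]; return np.array([i["fx"]*p[0]/p[2]+i["cx"],i["fy"]*p[1]/p[2]+i["cy"]])
E
python3 - <<'E'
from h import *
im=cv2.imread("pics/top0.png")
c=cv2.resize(im[130:330,120:380],None,fx=3,fy=3,interpolation=cv2.INTER_CUBIC); cv2.imwrite("pics/c1.png",c)
c=cv2.resize(im[135:250,232:357],None,fx=5,fy=5,interpolation=cv2.INTER_CUBIC); cv2.imwrite("pics/c2.png",c)
hsv=cv2.cvtColor(im,cv2.COLOR_BGR2HSV)
m=cv2.inRange(hsv,(50,120,40),(75,255,255)); m[:220]=0
cs=max(cv2.findContours(m,0,2)[0],key=cv2.contourArea)
r=cv2.minAreaRect(cs); print("mat",[ray("top",*p,.004).round(4) for p in cv2.boxPoints(r)], ray("top",*r[0],.004))
E
```

```text
mat [array([ 0.5231, -0.2347,  0.004 ]), array([ 0.5356, -0.4433,  0.004 ]), array([ 0.3957, -0.4401,  0.004 ]), array([ 0.3839, -0.2368,  0.004 ])] [ 0.45869525 -0.338585    0.004     ]
```

View pics/c1.png

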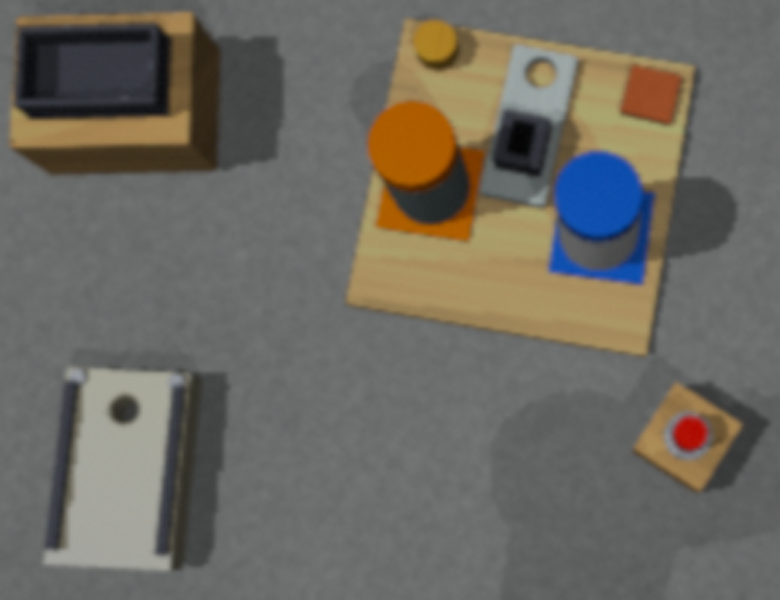

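View pics/c2.png

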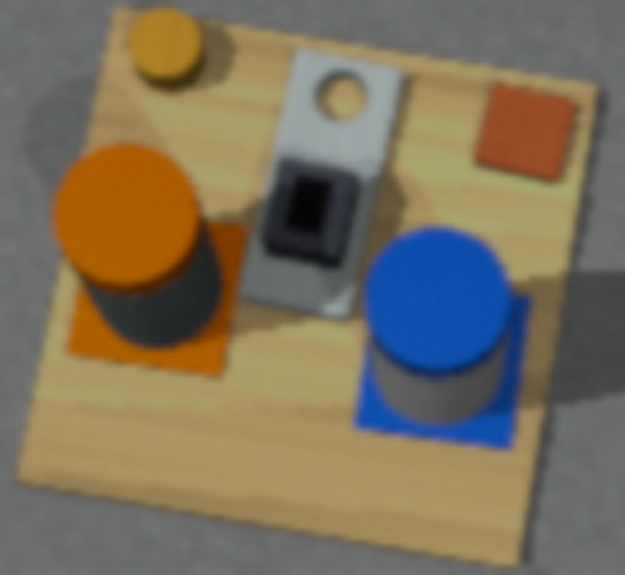

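The crops give these positions. In c2 the orange lid is centred at (127,214), the blue lid at (437,298), the die hole at (341,97), and the plate corners are (296,50), (403,72), (350,315) and (246,298). In c1 the mount hole is at (124,408), its top corners are (67,368), (193,371), (172,570) and (44,566), the knob is at (690,434), and the block corners are (678,384), (743,425), (700,490) and (634,446).

```bash
python3 - <<'E'
from h import *
def P(c,x,y,z):
    s,x0,y0={1:(3,120,130),2:(5,232,135)}[c]
    return ray("top",(x+.5)/s-.5+x0,(y+.5)/s-.5+y0,z)
def show(n,p): print(n,p.round(4),"r",np.hypot(*p[:2]).round(3))
show("orange",P(2,127,214,.146)); show("blue",P(2,437,298,.146))
po=np.mean([P(2,240,224,.016),P(2,221,376,.016)],0); 
show("pado BL",P(2,68,352,.016)); show("pado BR",P(2,221,376,.016)); show("pado TR",P(2,245,226,.016))
show("padb BL",P(2,356,429,.016)); show("padb BR",P(2,511,447,.016)); show("padb TR",P(2,530,294,.016))
show("diehole",P(2,341,97,.024))
c=[P(2,*q,.024) for q in((296,50),(403,72),(350,315),(246,298))]
for q in c: print(q.round(4))
f=(c[0]+c[1])/2;b=(c[2]+c[3])/2; d=f-b; print("die len",np.linalg.norm(d),"w",np.linalg.norm(c[0]-c[1]),"yaw",np.degrees(np.arctan2(d[1],d[0])),"hole",f-d/np.linalg.norm(d)*.018)
show("block",P(2,311,212,.054))
show("mhole",P(1,124,408,.035))
c=[P(1,*q,.035) for q in((67,368),(193,371),(172,570),(44,566))]
for q in c: print(q.round(4))
f=(c[0]+c[1])/2;b=(c[2]+c[3])/2; d=f-b; print("mount len",np.linalg.norm(d),"w",np.linalg.norm(c[0]-c[1]),"yaw",np.degrees(np.arctan2(d[1],d[0])),"hole",f-d/np.linalg.norm(d)*.028)
for a,bb in (((67,550),(55,548)),): pass
show("knob",P(1,690,434,.085)); 
c=[P(1,*q,.05) for q in((678,384),(743,425),(700,490),(634,446))]; show("pblock",np.mean(c,0)); d=c[0]-c[3];print(np.linalg.norm(d),"yaw",np.degrees(np.arctan2(d[1],d[0])))
im=cv2.imread("pics/top0.png");m=cv2.inRange(cv2.cvtColor(im,cv2.COLOR_BGR2HSV),(50,120,40),(75,255,255)); m[:220]=0
cs=max(cv2.findContours(m,0,2)[0],key=cv2.contourArea); a=cv2.approxPolyDP(cs,5,True)[:,0]
print([ray("top",*p,.004)[:2].round(4) for p in a])
i=env.camera_info("wrist"); print(i)
E
```

```text
orange [0.6283 0.129  0.146 ] r 0.641
blue [0.5903 0.0042 0.146 ] r 0.59
pado BL [0.5996 0.1713 0.016 ] r 0.624
pado BR [0.5868 0.102  0.016 ] r 0.596
pado TR [0.6567 0.0905 0.016 ] r 0.663
padb BL [0.561  0.0414 0.016 ] r 0.563
padb BR [ 0.5511 -0.0282  0.016 ] r 0.552
padb TR [ 0.6215 -0.0389  0.016 ] r 0.623
diehole [0.7147 0.0453 0.024 ] r 0.716
[0.7379 0.0657 0.024 ]
[0.7261 0.0166 0.024 ]
[0.6119 0.0429 0.024 ]
[0.6209 0.0898 0.024 ]
die len 0.11830846600954685 w 0.050560962822068324 yaw -12.307658206677845 hole [0.71438929 0.04498402 0.024     ]
block [0.6523 0.0585 0.054 ] r 0.655
mhole [0.465  0.3508 0.035 ] r 0.583
[0.4951 0.3936 0.035 ]
[0.4907 0.3016 0.035 ]
[0.3496 0.3121 0.035 ]
[0.3545 0.4031 0.035 ]
mount len 0.1412554055735382 w 0.09206689387634635 yaw -4.060713528089393 hole [0.4649892  0.34960862 0.035     ]
knob [ 0.4331 -0.0554  0.085 ] r 0.437
pblock [ 0.4341 -0.0566  0.05  ] r 0.438
0.05430315285290371 yaw -37.14278081154108
[array([ 0.5321, -0.4315]), array([ 0.523 , -0.2361]), array([ 0.3871, -0.2423]), array([ 0.3956, -0.4373])]
{'fx': 279.59618910473966, 'fy': 279.59618910473966, 'cx': 320.8666444592037, 'cy': 197.98976778267678, 'R': array([[ 0.28697535, -0.9579344 , -0.00261443],
       [-0.92805752, -0.27869919,  0.24705467],
       [-0.2373908 , -0.06847225, -0.96899802]]), 't': array([-0.64851036, -0.02949755,  0.38970827])}
```

Emit:
step_arm:
  rows:
    - {"angular":[0,0,-0.0582],"slide":[0,0,0],"jaw":1}
    - {"angular":[0,0,-0.0582],"slide":[0,0,0],"jaw":1}
    - {"angular":[0,0,-0.0582],"slide":[0,0,0],"jaw":1}
    - {"angular":[0,0,-0.0582],"slide":[0,0,0],"jaw":1}
    - {"angular":[0,0,-0.0582],"slide":[0,0,0],"jaw":1}
    - {"angular":[0,0,-0.0582],"slide":[0,0,0],"jaw":1}
    - {"angular":[0,0,-0.0582],"slide":[0,0,0],"jaw":1}
    - {"angular":[0,0,0],"slide":[0.09,0.058,0],"jaw":1}
    - {"angular":[0,0,0],"slide":[0.09,0.058,0],"jaw":1}
    - {"angular":[0,0,0],"slide":[0.09,0.058,0],"jaw":1}
  newtons: 30

```text
time_s: 1.35
tool_pos: [0.2745, -0.4858, 0.222]
tool_rot: [-180.0, -0.0, 90.0]
force: [0.3, -0.5, -0.2]
grip_width: 0.087
grasp_force: 0.0
```

Emit:
step_arm:
  rows:
    - {"angular":[0,0,0],"slide":[0.09,0.058,0],"jaw":1}
    - {"angular":[0,0,0],"slide":[0.09,0.058,0],"jaw":1}
    - {"angular":[0,0,0],"slide":[0.09,0.058,0],"jaw":1}
    - {"angular":[0,0,0],"slide":[0.09,0.058,0],"jaw":1}
    - {"angular":[0,0,0],"slide":[0.09,0.058,0],"jaw":1}
    - {"angular":[0,0,0],"slide":[0.09,0.058,0],"jaw":1}
    - {"angular":[0,0,0],"slide":[0.09,0.058,0],"jaw":1}
    - {"angular":[0,0,0],"slide":[0.09,0.058,0],"jaw":1}
    - {"angular":[0,0,0],"slide":[0,0,0],"jaw":1}
    - {"angular":[0,0,0],"slide":[0,0,0],"jaw":1}

```text
time_s: 2.6
tool_pos: [0.5051, -0.1277, 0.2221]
tool_rot: [-179.9, 0.0, 90.1]
force: [0.5, -0.4, -0.6]
grip_width: 0.0873
grasp_force: 0.0
```

Emit:
step_arm:
  rows:
    - {"angular":[0,0,0],"slide":[0.0873,0.0563,0],"jaw":1}
    - {"angular":[0,0,0],"slide":[0.0873,0.0563,0],"jaw":1}
    - {"angular":[0,0,0],"slide":[0.0873,0.0563,0],"jaw":1}
    - {"angular":[0,0,0],"slide":[0,0,0],"jaw":1}
    - {"angular":[0,0,0],"slide":[0,0,0.05],"jaw":1}
    - {"angular":[0,0,0],"slide":[0,0,0.05],"jaw":1}
    - {"angular":[0,0,0],"slide":[0,0,0.05],"jaw":1}
    - {"angular":[0,0,0],"slide":[0,0,0.05],"jaw":1}
    - {"angular":[0,0,0],"slide":[0,0,0.05],"jaw":1}
    - {"angular":[0,0,0],"slide":[0,0,0],"jaw":1}

```text
time_s: 3.85
tool_pos: [0.5876, 0.0006, 0.0954]
tool_rot: [-179.7, 0.1, 89.9]
force: [0.6, -0.9, 0.5]
grip_width: 0.0872
grasp_force: 0.0
```

Emit:
step_arm:
  rows:
    - {"angular":[0,0,0],"slide":[0,0,0],"jaw":0.6}
    - {"angular":[0,0,0],"slide":[0,0,0],"jaw":0.6}
    - {"angular":[0,0,0],"slide":[0,0,0],"jaw":0.6}
    - {"angular":[0,0,0],"slide":[0,0,0],"jaw":0.6}
    - {"angular":[0,0,0],"slide":[0,0,0],"jaw":0.5}
    - {"angular":[0,0,0],"slide":[0,0,0],"jaw":0.5}
    - {"angular":[0,0,0],"slide":[0,0,0],"jaw":0.5}
    - {"angular":[0,0,0],"slide":[0,0,0],"jaw":0.5}

```text
time_s: 4.85
tool_pos: [0.5906, 0.0038, 0.0982]
tool_rot: [179.9, 0.0, 90.1]
force: [1.3, -0.6, 5.9]
grip_width: 0.0594
grasp_force: 29.9
```

Emit:
step_arm:
  rows:
    - {"angular":[0,0,0],"slide":[0,0,-0.02],"jaw":0.5}
    - {"angular":[0,0,0],"slide":[0,0,-0.05],"jaw":0.5}
    - {"angular":[0,0,0],"slide":[0,0,-0.06],"jaw":0.5}
    - {"angular":[0,0,0],"slide":[0,0,-0.05],"jaw":0.5}
    - {"angular":[0,0,0],"slide":[0,0,-0.02],"jaw":0.5}
    - {"angular":[0,0,0],"slide":[-0.02,-0.007,0],"jaw":0.5}
    - {"angular":[0,0,0],"slide":[-0.06,-0.02,0],"jaw":0.5}
    - {"angular":[0,0,0],"slide":[-0.08,-0.027,0],"jaw":0.5}
    - {"angular":[0,0,0],"slide":[-0.08,-0.027,0],"jaw":0.5}
    - {"angular":[0,0,0],"slide":[-0.08,-0.027,0],"jaw":0.5}

```text
time_s: 6.1
tool_pos: [0.5338, -0.1582, 0.1957]
tool_rot: [-179.8, -0.0, 90.0]
force: [1.1, -1.0, -2.4]
grip_width: 0.0593
grasp_force: 29.9
```

Emit:
step_arm:
  rows:
    - {"angular":[0,0,0],"slide":[-0.08,-0.027,0],"jaw":0.5}
    - {"angular":[0,0,0],"slide":[-0.08,-0.027,0],"jaw":0.5}
    - {"angular":[0,0,0],"slide":[-0.08,-0.027,0],"jaw":0.5}
    - {"angular":[0,0,0],"slide":[-0.08,-0.027,0],"jaw":0.5}
    - {"angular":[0,0,0],"slide":[-0.08,-0.027,0],"jaw":0.5}
    - {"angular":[0,0,0],"slide":[-0.08,-0.027,0],"jaw":0.5}
    - {"angular":[0,0,0],"slide":[-0.06,-0.014,0],"jaw":0.5}
    - {"angular":[0,0,0],"slide":[0,0,0],"jaw":0.5}
    - {"angular":[0,0,0],"slide":[0,0,0],"jaw":0.5}

```text
time_s: 7.22
tool_pos: [0.4475, -0.4254, 0.196]
tool_rot: [-179.9, -0.2, 90.0]
force: [0.5, 0.1, -3.6]
grip_width: 0.0599
grasp_force: 29.9
```

Emit:
step_arm:
  rows:
    - {"angular":[0,0,0],"slide":[0.08,0.027,0],"jaw":0.5}
    - {"angular":[0,0,0],"slide":[0,0,0.03],"jaw":0.5}
    - {"angular":[0,0,0],"slide":[0,0,0.05],"jaw":0.5}
    - {"angular":[0,0,0],"slide":[0,0,0.05],"jaw":0.5}
    - {"angular":[0,0,0],"slide":[0,0,0.05],"jaw":0.5}
    - {"angular":[0,0,0],"slide":[0,0,0.028],"jaw":0.5}
    - {"angular":[0,0,0],"slide":[0,0,0.008],"jaw":0.5}
    - {"angular":[0,0,0],"slide":[0,0,0.002],"jaw":0.5}
    - {"angular":[0,0,0],"slide":[0,0,0],"jaw":0.5}
    - {"angular":[0,0,0],"slide":[0,0,0],"jaw":0.5}

```text
time_s: 8.48
tool_pos: [0.4621, -0.3867, 0.0894]
tool_rot: [179.9, 0.1, 90.0]
force: [1.0, 0.0, -3.3]
grip_width: 0.0596
grasp_force: 29.9
```

Emit:
step_arm:
  rows:
    - {"angular":[0,0,0],"slide":[0,0,0.005],"jaw":0.5}
    - {"angular":[0,0,0],"slide":[0,0,0],"jaw":0.5}
    - {"angular":[0,0,0],"slide":[0,0,0],"jaw":0.75}
    - {"angular":[0,0,0],"slide":[0,0,0],"jaw":1}
    - {"angular":[0,0,0],"slide":[0,0,0],"jaw":1}
    - {"angular":[0,0,0],"slide":[0,0,0],"jaw":1}
    - {"angular":[0,0,0],"slide":[0,0,-0.05],"jaw":1}
    - {"angular":[0,0,0],"slide":[0,0,-0.1],"jaw":1}
    - {"angular":[0,0,0],"slide":[0,0,-0.1],"jaw":1}

```text
time_s: 9.6
tool_pos: [0.4615, -0.3861, 0.2122]
tool_rot: [-180.0, -0.0, 90.1]
force: [0.9, -1.0, 1.1]
grip_width: 0.0868
grasp_force: 0.0
```

Emit:
step_arm:
  rows:
    - {"angular":[0,0,0],"slide":[0.1034,0.0332,0],"jaw":1}
    - {"angular":[0,0,0],"slide":[0.1034,0.0332,0],"jaw":1}
    - {"angular":[0,0,0],"slide":[0.1034,0.0332,0],"jaw":1}
    - {"angular":[0,0,0],"slide":[0.1034,0.0332,0],"jaw":1}
    - {"angular":[0,0,0],"slide":[0.1034,0.0332,0],"jaw":1}
    - {"angular":[0,0,0],"slide":[0.1034,0.0332,0],"jaw":1}
    - {"angular":[0,0,0],"slide":[0.1034,0.0332,0],"jaw":1}
    - {"angular":[0,0,0],"slide":[0.1034,0.0332,0],"jaw":1}
    - {"angular":[0,0,0],"slide":[0.1034,0.0332,0],"jaw":1}
    - {"angular":[0,0,0],"slide":[0.1034,0.0332,0],"jaw":1}

```text
time_s: 10.85
tool_pos: [0.6278, 0.1321, 0.2111]
tool_rot: [180.0, 0.0, 90.0]
force: [0.7, -0.6, 0.4]
grip_width: 0.0873
grasp_force: 0.0
```

Emit:
step_arm:
  rows:
    - {"angular":[0,0,0],"slide":[0,0,0],"jaw":1}
    - {"angular":[0,0,0],"slide":[0,0,0],"jaw":1}

```text
time_s: 11.1
tool_pos: [0.6272, 0.1304, 0.2107]
tool_rot: [-180.0, 0.1, 90.1]
force: [-0.2, -0.6, 0.0]
grip_width: 0.0867
grasp_force: 0.0
```

```bash
python3 - <<'E'
from h import *
i=env.camera_info("wrist"); im=env.read_camera("wrist"); cv2.imwrite("pics/w1.png",im[:,:,::-1]); o=env.get_obs(); print(o["tool_pos"],o["qpos"].round(1))
for z,X in ((.146,(.6283,.130)),(.024,(.7145,.045)),(.016,(.591,.0015))): print(proj("wrist",[*X,z],i))
E
```

```text
[0.62734664 0.12922919 0.21074988] [ 22.1  24.3 -48.   84.2  18.1  79.6 -26.7]
[322.31839364 209.79723021]
[386.05438544 244.39526609]
[295.28542681 270.67141959]
```

View pics/w1.png

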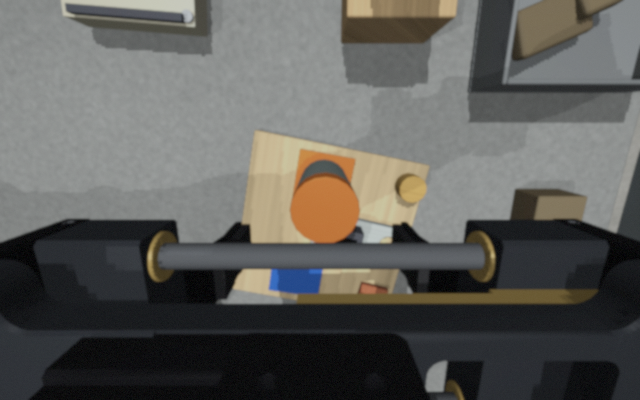

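The wrist view shows the orange lid centred at (324,209), against a predicted (322,210), so the jar's position is confirmed. I'll descend and grip it.

Emit:
step_arm:
  rows:
    - {"angular":[0,0,0],"slide":[0,0,0.057],"jaw":1}
    - {"angular":[0,0,0],"slide":[0,0,0.057],"jaw":1}
    - {"angular":[0,0,0],"slide":[0,0,0.057],"jaw":1}
    - {"angular":[0,0,0],"slide":[0,0,0.057],"jaw":1}
    - {"angular":[0,0,0],"slide":[0,0,0],"jaw":1}
    - {"angular":[0,0,0],"slide":[0,0,0],"jaw":0.5}
    - {"angular":[0,0,0],"slide":[0,0,0],"jaw":0.5}
    - {"angular":[0,0,0],"slide":[0,0,0],"jaw":0.5}
    - {"angular":[0,0,0],"slide":[0,0,0],"jaw":0.5}
    - {"angular":[0,0,0],"slide":[0,0,0],"jaw":0.5}

```text
time_s: 12.4
tool_pos: [0.6282, 0.1309, 0.0979]
tool_rot: [179.9, -0.0, 90.0]
force: [1.3, 0.2, 2.7]
grip_width: 0.0594
grasp_force: 29.9
```

Emit:
step_arm:
  rows:
    - {"angular":[0,0,0],"slide":[0,0,0],"jaw":0.5}
    - {"angular":[0,0,0],"slide":[0,0,-0.02],"jaw":0.5}
    - {"angular":[0,0,0],"slide":[0,0,-0.05],"jaw":0.5}
    - {"angular":[0,0,0],"slide":[0,0,-0.06],"jaw":0.5}
    - {"angular":[0,0,0],"slide":[0,0,-0.05],"jaw":0.5}
    - {"angular":[0,0,0],"slide":[0,0,-0.02],"jaw":0.5}
    - {"angular":[0,0,0],"slide":[0,0,0],"jaw":0.5}

```text
time_s: 13.28
tool_pos: [0.6269, 0.1308, 0.1968]
tool_rot: [-180.0, 0.0, 90.1]
force: [-0.3, 0.0, -2.1]
grip_width: 0.0595
grasp_force: 29.9
```

Emit:
step_arm:
  rows:
    - {"angular":[0,0,0],"slide":[-0.03,-0.0123,0],"jaw":0.5}
    - {"angular":[0,0,0],"slide":[-0.092,-0.0376,0],"jaw":0.5}
    - {"angular":[0,0,0],"slide":[-0.092,-0.0376,0],"jaw":0.5}
    - {"angular":[0,0,0],"slide":[-0.092,-0.0376,0],"jaw":0.5}
    - {"angular":[0,0,0],"slide":[-0.092,-0.0376,0],"jaw":0.5}
    - {"angular":[0,0,0],"slide":[-0.092,-0.0376,0],"jaw":0.5}
    - {"angular":[0,0,0],"slide":[-0.092,-0.0376,0],"jaw":0.5}
    - {"angular":[0,0,0],"slide":[-0.092,-0.0376,0],"jaw":0.5}
    - {"angular":[0,0,0],"slide":[-0.092,-0.0376,0],"jaw":0.5}
    - {"angular":[0,0,0],"slide":[-0.07,-0.0286,0],"jaw":0.5}

```text
time_s: 14.52
tool_pos: [0.4535, -0.2902, 0.1958]
tool_rot: [-179.9, -0.0, 89.9]
force: [0.6, 0.3, -3.4]
grip_width: 0.0597
grasp_force: 29.9
```

Emit:
step_arm:
  rows:
    - {"angular":[0,0,0],"slide":[0,0,0],"jaw":0.5}
    - {"angular":[0,0,0],"slide":[0,0,0.03],"jaw":0.5}
    - {"angular":[0,0,0],"slide":[0,0,0.05],"jaw":0.5}
    - {"angular":[0,0,0],"slide":[0,0,0.05],"jaw":0.5}
    - {"angular":[0,0,0],"slide":[0,0,0.05],"jaw":0.5}
    - {"angular":[0,0,0],"slide":[0,0,0.028],"jaw":0.5}
    - {"angular":[0,0,0],"slide":[0,0,0.008],"jaw":0.5}
    - {"angular":[0,0,0],"slide":[0,0,0.004],"jaw":0.5}
    - {"angular":[0,0,0],"slide":[0,0,0.002],"jaw":0.5}
    - {"angular":[0,0,0],"slide":[0,0,0],"jaw":0.5}

```text
time_s: 15.78
tool_pos: [0.4571, -0.2876, 0.0866]
tool_rot: [180.0, 0.0, 90.0]
force: [-0.0, -0.3, -2.7]
grip_width: 0.0593
grasp_force: 29.9
```

Emit:
step_arm:
  rows:
    - {"angular":[0,0,0],"slide":[0,0,0.002],"jaw":0.5}
    - {"angular":[0,0,0],"slide":[0,0,0],"jaw":0.5}
    - {"angular":[0,0,0],"slide":[0,0,0],"jaw":0.75}
    - {"angular":[0,0,0],"slide":[0,0,0],"jaw":1}
    - {"angular":[0,0,0],"slide":[0,0,0],"jaw":1}
    - {"angular":[0,0,0],"slide":[0,0,0],"jaw":1}
    - {"angular":[0,0,0],"slide":[0,0,-0.05],"jaw":1}
    - {"angular":[0,0,0],"slide":[0,0,-0.1],"jaw":1}
    - {"angular":[0,0,0],"slide":[0,0,-0.1],"jaw":1}
    - {"angular":[0,0,0],"slide":[0,0,0],"jaw":1}

```text
time_s: 17.02
tool_pos: [0.4593, -0.2885, 0.2145]
tool_rot: [179.6, 0.3, 90.1]
force: [0.9, 0.1, -0.7]
grip_width: 0.0871
grasp_force: 0.0
```

```bash
python3 - <<'E'
from h import *
a=env.read_camera("top")[:,:,::-1]; b=env.read_camera("scene")[:,:,::-1]
A=cv2.resize(a[130:330,230:530],None,fx=2.6,fy=2.6,interpolation=cv2.INTER_CUBIC);cv2.imwrite("pics/t2.png",A); cv2.imwrite("pics/s2.png",b)
E
```

```text
(no output)
```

View pics/t2.png

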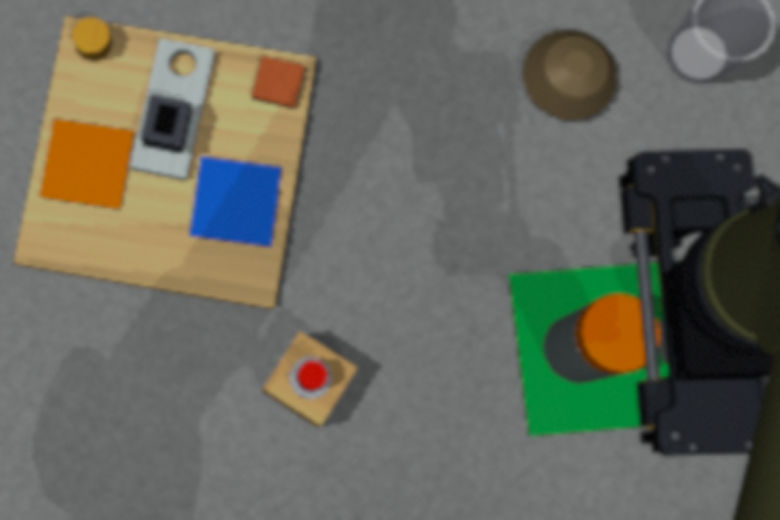

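The pads are clear now. In the crop the orange pad's corners are (52,120), (133,131), (121,208) and (41,194), and the blue pad's are (201,157), (281,167), (271,245) and (190,236). The orange jar stands on the mat and the die hasn't moved (hole at (184,61), block top centred at (168,121)). I'll compute the pad centres and move towards the die.

```bash
python3 - <<'E'
from h import *
P=lambda x,y,z: ray("top",(x+.5)/2.6-.5+230,(y+.5)/2.6-.5+130,z)
for n,c in dict(o=((52,120),(133,131),(121,208),(41,194)),b=((201,157),(281,167),(271,245),(190,236))).items():
    q=[P(*k,.016) for k in c]; print(n,np.mean(q,0).round(4),[np.linalg.norm(q[i]-q[i-1]).round(4) for i in range(4)])
print(P(184,61,.024),P(168,121,.054),P(312,377,.085))
E
```

```text
o [0.628  0.1308 0.016 ] [np.float64(0.0672), np.float64(0.0724), np.float64(0.0698), np.float64(0.0711)]
b [0.5909 0.0011 0.016 ] [np.float64(0.0709), np.float64(0.0707), np.float64(0.0698), np.float64(0.0705)]
[0.71672276 0.04376894 0.024     ] [0.65398987 0.0573755  0.054     ] [ 0.43234466 -0.05543074  0.085     ]
```

Emit:
step_arm:
  rows:
    - {"angular":[0,0,0],"slide":[0.0864,0.049,0],"jaw":1}
    - {"angular":[0,0,0],"slide":[0.0864,0.049,0],"jaw":1}
    - {"angular":[0,0,0],"slide":[0.0864,0.049,0],"jaw":1}
    - {"angular":[0,0,0],"slide":[0.0864,0.049,0],"jaw":1}
    - {"angular":[0,0,0],"slide":[0.0864,0.049,0],"jaw":1}
    - {"angular":[0,0,0],"slide":[0.0864,0.049,0],"jaw":1}
    - {"angular":[0,0,0],"slide":[0.0864,0.049,0],"jaw":1}
    - {"angular":[0,0,0],"slide":[0.0864,0.049,0],"jaw":1}
    - {"angular":[0,0,0.0342],"slide":[0,0,0],"jaw":1}
    - {"angular":[0,0,0.0342],"slide":[0,0,0],"jaw":1}

```text
time_s: 18.38
tool_pos: [0.6515, 0.0596, 0.2072]
tool_rot: [-179.8, 0.0, 77.7]
force: [0.1, -1.2, -0.3]
grip_width: 0.0869
grasp_force: 0.0
```

Emit:
step_arm:
  rows:
    - {"angular":[0,0,0],"slide":[0,0,0.1],"jaw":1}
    - {"angular":[0,0,0],"slide":[0,0,0],"jaw":1}
    - {"angular":[0,0,0],"slide":[0,0,0],"jaw":1}

```text
time_s: 18.75
tool_pos: [0.6524, 0.0585, 0.1601]
tool_rot: [-180.0, -0.0, 77.8]
force: [0.3, -0.2, 0.7]
grip_width: 0.0873
grasp_force: 0.0
```

Emit:
step_arm:
  rows:
    - {"angular":[0,0,0],"slide":[0,0.002,0.07],"jaw":1}
    - {"angular":[0,0,0],"slide":[0,0,0.07],"jaw":1}
    - {"angular":[0,0,0],"slide":[0,0,0.07],"jaw":1}
    - {"angular":[0,0,0],"slide":[0,0,0.04],"jaw":1}
    - {"angular":[0,0,0],"slide":[0,0,0.008],"jaw":1}
    - {"angular":[0,0,0],"slide":[0,0,0],"jaw":1}

```text
time_s: 19.5
tool_pos: [0.6544, 0.0584, 0.0323]
tool_rot: [179.9, -0.0, 77.7]
force: [-0.1, -0.3, 0.6]
grip_width: 0.0868
grasp_force: 0.0
```

Emit:
step_arm:
  rows:
    - {"angular":[0,0,0],"slide":[0,0,0],"jaw":0.3}
    - {"angular":[0,0,0],"slide":[0,0,0],"jaw":0.3}
    - {"angular":[0,0,0],"slide":[0,0,0],"jaw":0.3}
    - {"angular":[0,0,0],"slide":[0,0,0],"jaw":0.3}
    - {"angular":[0,0,0],"slide":[0,0,0],"jaw":0.3}
    - {"angular":[0,0,0],"slide":[0,0,0],"jaw":0.3}
    - {"angular":[0,0,0],"slide":[0,0,0],"jaw":0.3}
    - {"angular":[0,0,0],"slide":[0,0,0],"jaw":0.3}
  newtons: 50

```text
time_s: 20.5
tool_pos: [0.6537, 0.0581, 0.031]
tool_rot: [180.0, -0.0, 77.7]
force: [2.5, -0.4, -1.1]
grip_width: 0.0396
grasp_force: 50.0
```

Emit:
step_arm:
  rows:
    - {"angular":[0,0,0],"slide":[0,0,-0.02],"jaw":0.3}
    - {"angular":[0,0,0],"slide":[0,0,-0.06],"jaw":0.3}
    - {"angular":[0,0,0],"slide":[0,0,-0.08],"jaw":0.3}
    - {"angular":[0,0,0],"slide":[0,0,-0.04],"jaw":0.3}
    - {"angular":[0,0,-0.0229],"slide":[0,0,0],"jaw":0.3}
    - {"angular":[0,0,-0.0229],"slide":[0,0,0],"jaw":0.3}
    - {"angular":[0,0,0],"slide":[0.0348,-0.0339,0],"jaw":0.3}
    - {"angular":[0,0,0],"slide":[0.0695,-0.0677,0],"jaw":0.3}
    - {"angular":[0,0,0],"slide":[0.0695,-0.0677,0],"jaw":0.3}
    - {"angular":[0,0,0],"slide":[0.0695,-0.0677,0],"jaw":0.3}

```text
time_s: 21.75
tool_pos: [0.5408, 0.19, 0.1305]
tool_rot: [-179.9, 0.0, 86.0]
force: [0.3, 0.7, -3.4]
grip_width: 0.0396
grasp_force: 50.0
```

Emit:
step_arm:
  rows:
    - {"angular":[0,0,0],"slide":[0.0695,-0.0677,0],"jaw":0.3}
    - {"angular":[0,0,0],"slide":[0.0695,-0.0677,0],"jaw":0.3}
    - {"angular":[0,0,0],"slide":[0.0695,-0.0677,0],"jaw":0.3}
    - {"angular":[0,0,0],"slide":[0.0695,-0.0677,0],"jaw":0.3}
    - {"angular":[0,0,0],"slide":[0.0347,-0.0339,0],"jaw":0.3}
    - {"angular":[0,0,0],"slide":[0,0,0],"jaw":0.3}
    - {"angular":[0,0,0],"slide":[0,0,0],"jaw":0.3}
    - {"angular":[0,0,0],"slide":[0,0,0],"jaw":0.3}

```text
time_s: 22.75
tool_pos: [0.4034, 0.3533, 0.1307]
tool_rot: [-180.0, 0.1, 85.8]
force: [0.7, 0.2, -3.2]
grip_width: 0.0396
grasp_force: 50.0
```

```bash
python3 - <<'E'
from h import *
a=env.read_camera("top")[:,:,::-1]; b=env.read_camera("wrist")[:,:,::-1]; s=env.read_camera("scene")[:,:,::-1]
A=cv2.resize(a[225:345,100:220],(400,400),interpolation=cv2.INTER_CUBIC)
S=cv2.resize(s[220:340,380:500],(400,400),interpolation=cv2.INTER_CUBIC);cv2.imwrite("pics/m3.png",np.hstack([A,S])); cv2.imwrite("pics/w3.png",b)
print(env.get_obs()["qpos"])
E
```

```text
[  6.27964023  16.03928682 -57.11466144 104.38511676  14.55461322
  67.43407484 -59.60471798]
```

View pics/m3.png

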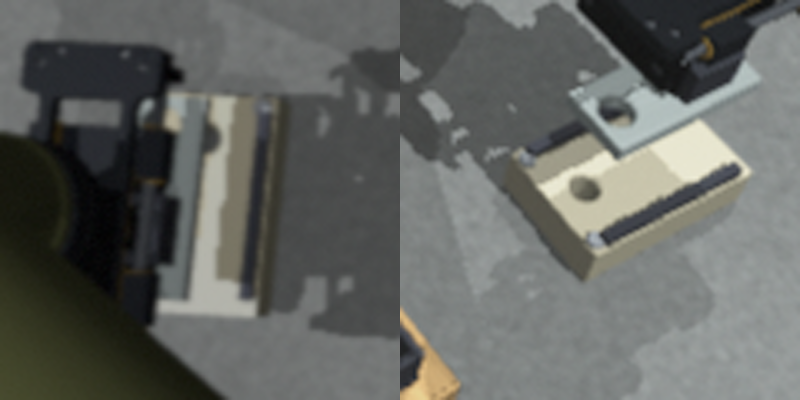

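The scene half shows the held die level above the mount, with the die hole at crop (617,111) and the mount hole at (585,188). I'll check both against each other.

```bash
python3 - <<'E'
from h import *
P=lambda x,y,z: ray("scene",380+(x-400+.5)/3.3333-.5,220+(y+.5)/3.3333-.5,z)
print(P(617,111,.1237),P(585,188,.035))
# nearer check: mount top corners in scene crop
print(P(583,282,0), P(594,238,.043),P(527,158,.043))
E
```

```text
[0.46666038 0.34918331 0.1237    ] [0.46721808 0.34951337 0.035     ]
[0.4988185  0.39099407 0.        ] [0.49482817 0.38341814 0.043     ] [0.4893793 0.3133149 0.043    ]
```

Emit:
step_arm:
  rows:
    - {"angular":[0,0,0],"slide":[0,0,0.04],"jaw":0.3}
    - {"angular":[0,0,0],"slide":[0,0,0.05],"jaw":0.3}
    - {"angular":[0,0,0],"slide":[0,0,0.04],"jaw":0.3}
    - {"angular":[0,0,0],"slide":[0,0,0.016],"jaw":0.3}
    - {"angular":[0,0,0],"slide":[0,0,0.004],"jaw":0.3}
    - {"angular":[0,0,0],"slide":[0,0,0.002],"jaw":0.3}
    - {"angular":[0,0,0],"slide":[0,0,0],"jaw":0.3}
    - {"angular":[0,0,0],"slide":[0,0,0],"jaw":0.3}

```text
time_s: 23.9
tool_pos: [0.4031, 0.3547, 0.0555]
tool_rot: [180.0, -0.0, 86.0]
force: [-0.2, 0.5, -3.5]
grip_width: 0.0399
grasp_force: 50.0
```

Emit:
step_arm:
  rows:
    - {"angular":[0,0,0],"slide":[0,0,0.002],"jaw":0.3}
    - {"angular":[0,0,0],"slide":[0,0,0.002],"jaw":0.3}
    - {"angular":[0,0,0],"slide":[0,0,0],"jaw":0.3}
    - {"angular":[0,0,0],"slide":[0,0,0],"jaw":0.3}

```text
time_s: 24.4
tool_pos: [0.4029, 0.3545, 0.054]
tool_rot: [180.0, 0.0, 86.0]
force: [-2.9, -3.3, 5.0]
grip_width: 0.0397
grasp_force: 50.0
```

Emit:
step_arm:
  rows:
    - {"angular":[0,0,0],"slide":[0,0,0],"jaw":0.6}
    - {"angular":[0,0,0],"slide":[0,0,0],"jaw":0.7}
    - {"angular":[0,0,0],"slide":[0,0,0],"jaw":0.7}
    - {"angular":[0,0,0],"slide":[0,0,0],"jaw":0.7}
    - {"angular":[0,0,0],"slide":[0,0,0],"jaw":0.7}
    - {"angular":[0,0,0],"slide":[0,0,-0.03],"jaw":0.7}
    - {"angular":[0,0,0],"slide":[0,0,-0.1],"jaw":0.7}
    - {"angular":[0,0,0],"slide":[0,0,-0.1],"jaw":0.7}
    - {"angular":[0,0,-0.0226],"slide":[0,0,0],"jaw":0.7}

```text
time_s: 25.52
tool_pos: [0.4046, 0.3571, 0.1733]
tool_rot: [179.6, -0.2, 90.2]
force: [0.1, 0.2, -1.0]
grip_width: 0.0613
grasp_force: 0.0
```

Emit:
step_arm:
  rows:
    - {"angular":[0,0,0],"slide":[-0.1,0.045,0],"jaw":0.7}
    - {"angular":[0,0,0],"slide":[-0.1,0.045,0],"jaw":0.7}
    - {"angular":[0,0,0],"slide":[-0.1,0.045,0],"jaw":0.7}
    - {"angular":[0,0,0],"slide":[-0.1,0.045,0],"jaw":0.7}
    - {"angular":[0,0,0],"slide":[-0.1,-0.02,0],"jaw":0.7}
    - {"angular":[0,0,0],"slide":[-0.1,-0.02,0],"jaw":0.7}
    - {"angular":[0,0,0],"slide":[-0.1,-0.02,0],"jaw":0.7}
    - {"angular":[0,0,0],"slide":[-0.1,-0.02,0],"jaw":0.7}
    - {"angular":[0,0,0],"slide":[-0.02,-0.039,0],"jaw":0.7}
    - {"angular":[0,0,0],"slide":[0,0,0],"jaw":0.7}

```text
time_s: 26.78
tool_pos: [0.4331, -0.0564, 0.1688]
tool_rot: [180.0, 0.1, 89.9]
force: [-1.0, 0.5, -0.2]
grip_width: 0.0608
grasp_force: 0.0
```

Emit:
step_arm:
  rows:
    - {"angular":[0,0,0],"slide":[0,0,0],"jaw":0.7}
    - {"angular":[0,0,0],"slide":[0,0,0],"jaw":0.7}

```text
time_s: 27.02
tool_pos: [0.4344, -0.0543, 0.1683]
tool_rot: [180.0, -0.0, 90.2]
force: [-0.1, 0.4, -0.1]
grip_width: 0.0606
grasp_force: 0.0
```

```bash
python3 - <<'E'
from h import *
i=env.camera_info("wrist"); w=env.read_camera("wrist")[:,:,::-1]; a=env.read_camera("top")[:,:,::-1]
A=cv2.resize(a[235:335,120:220],(400,400),interpolation=cv2.INTER_CUBIC)
W=w[100:350,220:420]; W=cv2.resize(W,(320,400))
cv2.imwrite("pics/m4.png",np.hstack([A,W]))
o=env.get_obs();print(o["tool_pos"],o["qpos"].round(1),proj("wrist",[.4335,-.0555,.085],i))
hsv=cv2.cvtColor(w.copy(),cv2.COLOR_BGR2HSV); m=cv2.inRange(hsv,(0,180,80),(5,255,255))|cv2.inRange(hsv,(175,180,80),(180,255,255))
for c in cv2.findContours(m,0,2)[0]:
    if cv2.contourArea(c)>80: (x,y),r=cv2.minEnclosingCircle(c); print(x,y,r,ray("wrist",x,y,.085,i))
E
```

```text
[ 0.43407009 -0.05457032  0.16807792] [ 47.8  -5.4 -41.3 114.5  -3.8  69.6   8. ] [319.90584961 204.78494841]
321.5 202.5 13.509356498718262 [ 0.43494352 -0.05334326  0.085     ]
```

View pics/m4.png

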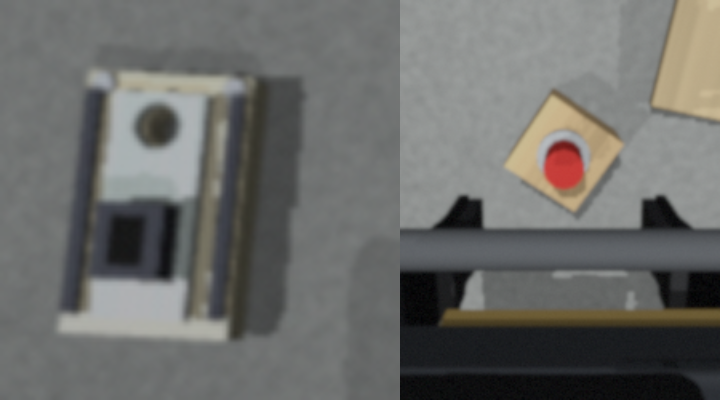

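The die lies flat between the ribs with its hole at (157,126) in the crop, and the dark mount hole is visible through it. The knob is centred under the gripper. I'll descend on the knob.

```bash
python3 - <<'E'
from h import *
print(ray("top",120+157.5/4-.5,235+126.5/4-.5,.047))
E
```

```text
[0.46298742 0.35167889 0.047     ]
```

Emit:
step_arm:
  rows:
    - {"angular":[0,0,0],"slide":[0,0,0.06],"jaw":0.7}
    - {"angular":[0,0,0],"slide":[0,0,0.06],"jaw":0.7}
    - {"angular":[0,0,0],"slide":[0,0,0.06],"jaw":0.7}
    - {"angular":[0,0,0],"slide":[0,0,0.032],"jaw":0.7}
    - {"angular":[0,0,0],"slide":[0,0,0.004],"jaw":0.7}
    - {"angular":[0,0,0],"slide":[0,0,0],"jaw":0.7}
    - {"angular":[0,0,0],"slide":[0,0,0],"jaw":0.7}

```text
time_s: 28.0
tool_pos: [0.4345, -0.0557, 0.0611]
tool_rot: [179.9, 0.0, 90.1]
force: [-0.9, 0.3, -0.0]
grip_width: 0.0606
grasp_force: 0.0
```

Emit:
step_arm:
  rows:
    - {"angular":[0,0,0],"slide":[0,0,0],"jaw":0.1}
    - {"angular":[0,0,0],"slide":[0,0,0],"jaw":0.1}
    - {"angular":[0,0,0],"slide":[0,0,0],"jaw":0.1}
    - {"angular":[0,0,0],"slide":[0,0,0],"jaw":0.1}
    - {"angular":[0,0,0],"slide":[0,0,0],"jaw":0.1}
    - {"angular":[0,0,0],"slide":[0,0,0],"jaw":0.1}
    - {"angular":[0,0,0],"slide":[0,0,0],"jaw":0.1}
    - {"angular":[0,0,0],"slide":[0,0,0],"jaw":0.1}
  newtons: 40

```text
time_s: 29.0
tool_pos: [0.4339, -0.0555, 0.0601]
tool_rot: [180.0, 0.0, 90.1]
force: [1.6, -0.8, -0.9]
grip_width: 0.0231
grasp_force: 40.0
```

Emit:
step_arm:
  rows:
    - {"angular":[0,0,0],"slide":[0,0,-0.03],"jaw":0.1}
    - {"angular":[0,0,0],"slide":[0,0,-0.08],"jaw":0.1}
    - {"angular":[0,0,0],"slide":[0,0,-0.08],"jaw":0.1}
    - {"angular":[0,0,0],"slide":[0,0,-0.05],"jaw":0.1}
    - {"angular":[0,0,0],"slide":[0.1,0.03,0],"jaw":0.1}
    - {"angular":[0,0,0],"slide":[0.1,0.03,0],"jaw":0.1}
    - {"angular":[0,0,0],"slide":[0.1,0.03,0],"jaw":0.1}
    - {"angular":[0,0,0],"slide":[0.1,0.03,0],"jaw":0.1}
    - {"angular":[0,0,0],"slide":[0.1,-0.015,0],"jaw":0.1}
    - {"angular":[0,0,0],"slide":[0.1,-0.015,0],"jaw":0.1}

```text
time_s: 30.25
tool_pos: [0.4774, 0.2453, 0.1802]
tool_rot: [-179.9, 0.1, 90.0]
force: [0.4, 0.9, -0.7]
grip_width: 0.0234
grasp_force: 40.0
```

Emit:
step_arm:
  rows:
    - {"angular":[0,0,0],"slide":[0.1,-0.015,0],"jaw":0.1}
    - {"angular":[0,0,0],"slide":[0.1,-0.014,0],"jaw":0.1}
    - {"angular":[0,0,0],"slide":[0.012,0,0],"jaw":0.1}
    - {"angular":[0,0,0],"slide":[0,0,0.06],"jaw":0.1}
    - {"angular":[0,0,0],"slide":[0,0,0.05],"jaw":0.1}
    - {"angular":[0,0,0],"slide":[0,0,0],"jaw":0.1}
    - {"angular":[0,0,0],"slide":[0,0,0],"jaw":0.1}
    - {"angular":[0,0,0],"slide":[0,0,0],"jaw":0.1}

```text
time_s: 31.25
tool_pos: [0.4645, 0.3507, 0.1264]
tool_rot: [179.9, -0.0, 90.0]
force: [-0.3, 0.2, -0.6]
grip_width: 0.0231
grasp_force: 40.0
```

```bash
python3 - <<'E'
from h import *
s=env.read_camera("scene")[:,:,::-1]
cv2.imwrite("pics/m5.png",cv2.resize(s[210:310,380:500],(720,600),interpolation=cv2.INTER_CUBIC))
print(env.get_obs()["tool_pos"])
E
```

```text
[0.4643317  0.35075436 0.12620884]
```

View pics/m5.png

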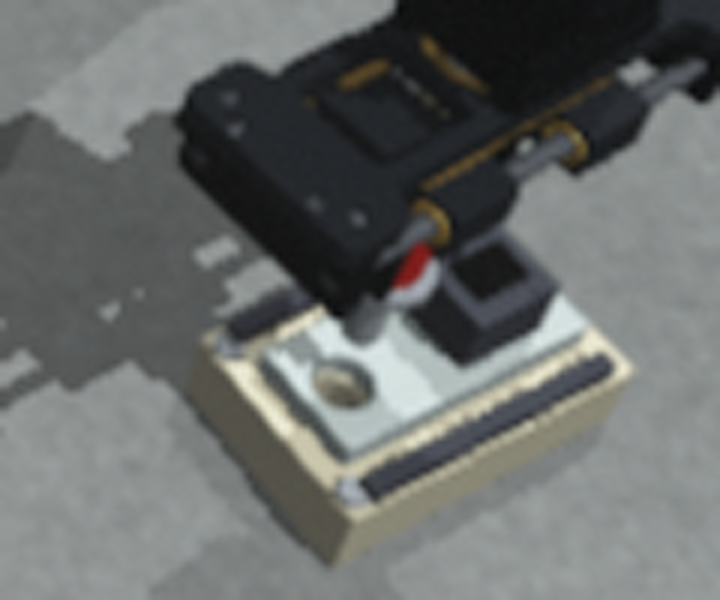

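The pin hangs upright. Its foot is at about (367,335) in the crop and the die hole's rim centre is at (343,383). I'll compare them.

```bash
python3 - <<'E'
from h import *
P=lambda x,y,z: ray("scene",380+(x+.5)/6-.5,210+(y+.5)/6-.5,z)
print(P(367,335,.074),P(343,383,.047))
print((proj("scene",[.4645,.3507,.074])-[379.5,209.5])*6)
E
```

```text
[0.46226162 0.34943506 0.074     ] [0.46694549 0.3504869  0.047     ]
[365.59244887 340.61917522]
```

Emit:
step_arm:
  rows:
    - {"angular":[0,0,0],"slide":[0,0.002,0.02],"jaw":0.1}
    - {"angular":[0,0,0],"slide":[0,0,0.025],"jaw":0.1}
    - {"angular":[0,0,0],"slide":[0,0,0.025],"jaw":0.1}
    - {"angular":[0,0,0],"slide":[0,0,0.02],"jaw":0.1}
    - {"angular":[0,0,0],"slide":[0,0,0.018],"jaw":0.1}
    - {"angular":[0,0,0],"slide":[0,0,0],"jaw":0.1}

```text
time_s: 32.05
tool_pos: [0.4642, 0.3502, 0.0701]
tool_rot: [-179.9, 0.0, 90.1]
force: [-0.2, -0.7, -1.7]
grip_width: 0.0235
grasp_force: 40.0
```

Already inside both holes without contact. Driving it home.

Emit:
step_arm:
  rows:
    - {"angular":[0,0,0],"slide":[0,0,0.012],"jaw":0.1}
    - {"angular":[0,0,0],"slide":[0,0,0.008],"jaw":0.1}
    - {"angular":[0,0,0],"slide":[0,0,0.004],"jaw":0.1}
    - {"angular":[0,0,0],"slide":[0,0,0.002],"jaw":0.1}
    - {"angular":[0,0,0],"slide":[0,0,0],"jaw":0.1}
    - {"angular":[0,0,0],"slide":[0,0,0],"jaw":0.1}

```text
time_s: 32.8
tool_pos: [0.4648, 0.3506, 0.0581]
tool_rot: [180.0, -0.0, 90.0]
force: [-0.7, 0.9, -0.6]
grip_width: 0.0231
grasp_force: 40.0
```

Emit:
step_arm:
  rows:
    - {"angular":[0,0,0],"slide":[0,0,0.003],"jaw":0.1}
    - {"angular":[0,0,0],"slide":[0,0,0.002],"jaw":0.1}
    - {"angular":[0,0,0],"slide":[0,0,0],"jaw":0.1}
    - {"angular":[0,0,0],"slide":[0,0,0],"jaw":0.1}

```text
time_s: 33.3
tool_pos: [0.465, 0.3507, 0.0571]
tool_rot: [180.0, 0.0, 90.0]
force: [-2.9, -3.6, 8.9]
grip_width: 0.0233
grasp_force: 40.0
```

Emit:
step_arm:
  rows:
    - {"angular":[0,0,0],"slide":[0,0,0],"jaw":0.45}
    - {"angular":[0,0,0],"slide":[0,0,0],"jaw":0.45}
    - {"angular":[0,0,0],"slide":[0,0,0],"jaw":0.45}
    - {"angular":[0,0,0],"slide":[0,0,0],"jaw":0.45}
    - {"angular":[0,0,0],"slide":[0,0,-0.02],"jaw":0.45}
    - {"angular":[0,0,0],"slide":[0,0,-0.1],"jaw":0.45}
    - {"angular":[0,0,0],"slide":[0,0,-0.1],"jaw":0.45}
    - {"angular":[0,0,0],"slide":[0,0,-0.1],"jaw":0.45}
    - {"angular":[0,0,0],"slide":[-0.1,0.02,0],"jaw":1}
    - {"angular":[0,0,0],"slide":[-0.1,0.02,0],"jaw":1}

```text
time_s: 34.55
tool_pos: [0.485, 0.2506, 0.217]
tool_rot: [179.9, -0.0, 90.2]
force: [1.3, -0.2, -0.6]
grip_width: 0.0521
grasp_force: 0.0
```

Emit:
step_arm:
  rows:
    - {"angular":[0,0,0],"slide":[-0.1076,-0.0056,0],"jaw":1}
    - {"angular":[0,0,0],"slide":[-0.1076,-0.0056,0],"jaw":1}
    - {"angular":[0,0,0],"slide":[-0.1076,-0.0056,0],"jaw":1}
    - {"angular":[0,0,0],"slide":[-0.1076,-0.0056,0],"jaw":1}
    - {"angular":[0,0,0],"slide":[-0.1076,-0.0056,0],"jaw":1}
    - {"angular":[0,0,0],"slide":[-0.1076,-0.0056,0],"jaw":1}
    - {"angular":[0,0,0],"slide":[-0.1076,-0.0056,0],"jaw":1}
    - {"angular":[0,0,0],"slide":[-0.1076,-0.0056,0],"jaw":1}
    - {"angular":[0,0,0],"slide":[-0.1076,-0.0056,0],"jaw":1}
    - {"angular":[0,0,0],"slide":[-0.1076,-0.0056,0],"jaw":1}

```text
time_s: 35.8
tool_pos: [0.4574, -0.2889, 0.2164]
tool_rot: [179.9, 0.1, 90.1]
force: [0.9, 0.5, -0.1]
grip_width: 0.0869
grasp_force: 0.0
```

Emit:
step_arm:
  rows:
    - {"angular":[0,0,0],"slide":[0,0,0],"jaw":1}
    - {"angular":[0,0,0],"slide":[0,0,0],"jaw":1}

```text
time_s: 36.05
tool_pos: [0.4577, -0.2865, 0.2159]
tool_rot: [180.0, -0.0, 90.1]
force: [0.2, 1.5, -1.1]
grip_width: 0.0871
grasp_force: 0.0
```

```bash
python3 - <<'E'
from h import *
i=env.camera_info("wrist"); w=env.read_camera("wrist")[:,:,::-1]; s=env.read_camera("scene")[:,:,::-1]
A=cv2.resize(s[210:310,380:500],(480,400),interpolation=cv2.INTER_CUBIC)
cv2.imwrite("pics/m6.png",np.hstack([A,w[:,200:500][:400]]))
o=env.get_obs();print(o["tool_pos"],o["qpos"].round(1))
for n,X in (("o",(.457,-.2875,.134)),("b",(.462,-.387,.134))): print(n,proj("wrist",X,i)-[200-480,0])
E
```

```text
[ 0.4580145  -0.28568141  0.21598905] [ 63.1   7.6 -36.7  98.4   4.7  75.6  25.7]
o [600.12871734 205.02442187]
b [605.16162342 301.6789569 ]
```

View pics/m6.png

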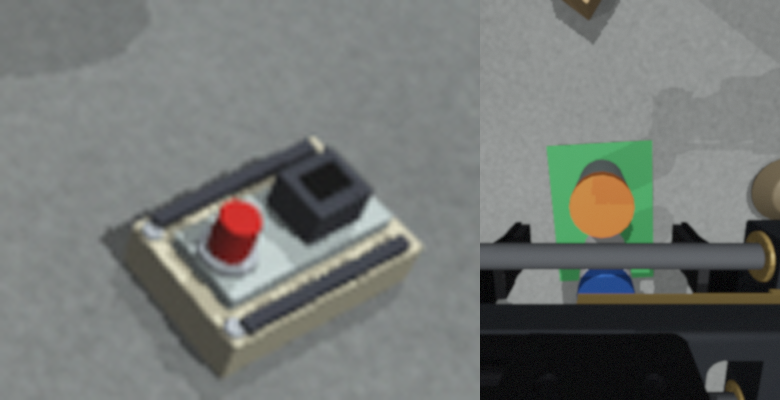

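The pin's flange sits on the die. The orange lid is at (602,206), against a predicted (600,205). I'll take the orange jar back.

Emit:
step_arm:
  rows:
    - {"angular":[0,0,0],"slide":[0,0,0.065],"jaw":1}
    - {"angular":[0,0,0],"slide":[0,0,0.065],"jaw":1}
    - {"angular":[0,0,0],"slide":[0,0,0.065],"jaw":1}
    - {"angular":[0,0,0],"slide":[0,0,0.063],"jaw":1}
    - {"angular":[0,0,0],"slide":[0,0,0],"jaw":1}
    - {"angular":[0,0,0],"slide":[0,0,0],"jaw":0.5}
    - {"angular":[0,0,0],"slide":[0,0,0],"jaw":0.5}
    - {"angular":[0,0,0],"slide":[0,0,0],"jaw":0.5}
    - {"angular":[0,0,0],"slide":[0,0,0],"jaw":0.5}
    - {"angular":[0,0,0],"slide":[0,0,0],"jaw":0.5}
  newtons: 30

```text
time_s: 37.4
tool_pos: [0.4579, -0.2878, 0.0874]
tool_rot: [179.9, 0.1, 90.0]
force: [0.2, 0.9, 5.4]
grip_width: 0.0598
grasp_force: 30.0
```

Emit:
step_arm:
  rows:
    - {"angular":[0,0,0],"slide":[0,0,0],"jaw":0.5}
    - {"angular":[0,0,0],"slide":[0,0,-0.02],"jaw":0.5}
    - {"angular":[0,0,0],"slide":[0,0,-0.05],"jaw":0.5}
    - {"angular":[0,0,0],"slide":[0,0,-0.06],"jaw":0.5}
    - {"angular":[0,0,0],"slide":[0,0,-0.05],"jaw":0.5}
    - {"angular":[0,0,0],"slide":[0,0,-0.02],"jaw":0.5}
    - {"angular":[0,0,0],"slide":[0,0,0],"jaw":0.5}

```text
time_s: 38.28
tool_pos: [0.4571, -0.2874, 0.1864]
tool_rot: [-180.0, 0.0, 90.0]
force: [0.9, 0.3, -3.4]
grip_width: 0.0597
grasp_force: 30.0
```

Emit:
step_arm:
  rows:
    - {"angular":[0,0,0],"slide":[0.03,0.0123,0],"jaw":0.5}
    - {"angular":[0,0,0],"slide":[0.092,0.0376,0],"jaw":0.5}
    - {"angular":[0,0,0],"slide":[0.092,0.0376,0],"jaw":0.5}
    - {"angular":[0,0,0],"slide":[0.092,0.0376,0],"jaw":0.5}
    - {"angular":[0,0,0],"slide":[0.092,0.0376,0],"jaw":0.5}
    - {"angular":[0,0,0],"slide":[0.092,0.0376,0],"jaw":0.5}
    - {"angular":[0,0,0],"slide":[0.092,0.0376,0],"jaw":0.5}
    - {"angular":[0,0,0],"slide":[0.092,0.0376,0],"jaw":0.5}
    - {"angular":[0,0,0],"slide":[0.092,0.0376,0],"jaw":0.5}
    - {"angular":[0,0,0],"slide":[0.07,0.0286,0],"jaw":0.5}

```text
time_s: 39.52
tool_pos: [0.6268, 0.1348, 0.1852]
tool_rot: [-179.9, -0.1, 90.2]
force: [0.0, 0.1, -2.1]
grip_width: 0.0594
grasp_force: 30.0
```

Emit:
step_arm:
  rows:
    - {"angular":[0,0,0],"slide":[0,0,0],"jaw":0.5}
    - {"angular":[0,0,0],"slide":[0,0,0.03],"jaw":0.5}
    - {"angular":[0,0,0],"slide":[0,0,0.05],"jaw":0.5}
    - {"angular":[0,0,0],"slide":[0,0,0.05],"jaw":0.5}
    - {"angular":[0,0,0],"slide":[0,0,0.028],"jaw":0.5}
    - {"angular":[0,0,0],"slide":[0,0,0.01],"jaw":0.5}
    - {"angular":[0,0,0],"slide":[0,0,0.004],"jaw":0.5}
    - {"angular":[0,0,0],"slide":[0,0,0],"jaw":0.5}
    - {"angular":[0,0,0],"slide":[0,0,0],"jaw":0.5}

```text
time_s: 40.65
tool_pos: [0.6282, 0.1309, 0.1013]
tool_rot: [179.9, -0.0, 90.1]
force: [0.6, 0.4, -2.1]
grip_width: 0.0595
grasp_force: 30.0
```

Emit:
step_arm:
  rows:
    - {"angular":[0,0,0],"slide":[0,0,0.003],"jaw":0.5}
    - {"angular":[0,0,0],"slide":[0,0,0.002],"jaw":0.5}
    - {"angular":[0,0,0],"slide":[0,0,0],"jaw":0.5}
    - {"angular":[0,0,0],"slide":[0,0,0],"jaw":0.5}

```text
time_s: 41.15
tool_pos: [0.6282, 0.131, 0.0994]
tool_rot: [179.9, 0.0, 90.1]
force: [-1.5, 0.2, 4.6]
grip_width: 0.0593
grasp_force: 30.0
```

Emit:
step_arm:
  rows:
    - {"angular":[0,0,0],"slide":[0,0,0],"jaw":0.75}
    - {"angular":[0,0,0],"slide":[0,0,0],"jaw":1}
    - {"angular":[0,0,0],"slide":[0,0,0],"jaw":1}
    - {"angular":[0,0,0],"slide":[0,0,0],"jaw":1}
    - {"angular":[0,0,0],"slide":[0,0,-0.05],"jaw":1}
    - {"angular":[0,0,0],"slide":[0,0,-0.1],"jaw":1}
    - {"angular":[0,0,0],"slide":[0,0,-0.08],"jaw":1}

```text
time_s: 42.02
tool_pos: [0.6279, 0.1309, 0.2147]
tool_rot: [180.0, -0.0, 90.1]
force: [0.8, -0.5, 0.6]
grip_width: 0.087
grasp_force: 0.0
```

Emit:
step_arm:
  rows:
    - {"angular":[0,0,0],"slide":[-0.1036,-0.0332,0],"jaw":1}
    - {"angular":[0,0,0],"slide":[-0.1036,-0.0332,0],"jaw":1}
    - {"angular":[0,0,0],"slide":[-0.1036,-0.0332,0],"jaw":1}
    - {"angular":[0,0,0],"slide":[-0.1036,-0.0332,0],"jaw":1}
    - {"angular":[0,0,0],"slide":[-0.1036,-0.0332,0],"jaw":1}
    - {"angular":[0,0,0],"slide":[-0.1036,-0.0332,0],"jaw":1}
    - {"angular":[0,0,0],"slide":[-0.1036,-0.0332,0],"jaw":1}
    - {"angular":[0,0,0],"slide":[-0.1036,-0.0332,0],"jaw":1}
    - {"angular":[0,0,0],"slide":[-0.1036,-0.0332,0],"jaw":1}
    - {"angular":[0,0,0],"slide":[-0.1036,-0.0332,0],"jaw":1}

```text
time_s: 43.28
tool_pos: [0.4616, -0.389, 0.2132]
tool_rot: [180.0, 0.0, 90.1]
force: [0.3, -0.4, -0.2]
grip_width: 0.0869
grasp_force: 0.0
```

Emit:
step_arm:
  rows:
    - {"angular":[0,0,0],"slide":[0,0,0],"jaw":1}
    - {"angular":[0,0,0],"slide":[0,0,0],"jaw":1}

```text
time_s: 43.52
tool_pos: [0.4626, -0.3867, 0.2129]
tool_rot: [180.0, -0.1, 90.1]
force: [-0.0, -0.3, -0.6]
grip_width: 0.0869
grasp_force: 0.0
```

Position matches where blue was set down. Descend .126 m, grip and lift.

Emit:
step_arm:
  rows:
    - {"angular":[0,0,0],"slide":[0,0,0.063],"jaw":1}
    - {"angular":[0,0,0],"slide":[0,0,0.063],"jaw":1}
    - {"angular":[0,0,0],"slide":[0,0,0.063],"jaw":1}
    - {"angular":[0,0,0],"slide":[0,0,0.063],"jaw":1}
    - {"angular":[0,0,0],"slide":[0,0,0],"jaw":1}
    - {"angular":[0,0,0],"slide":[0,0,0],"jaw":0.5}
    - {"angular":[0,0,0],"slide":[0,0,0],"jaw":0.5}
    - {"angular":[0,0,0],"slide":[0,0,0],"jaw":0.5}
    - {"angular":[0,0,0],"slide":[0,0,0],"jaw":0.5}
    - {"angular":[0,0,0],"slide":[0,0,0],"jaw":0.5}

```text
time_s: 44.78
tool_pos: [0.4627, -0.3878, 0.088]
tool_rot: [179.9, 0.1, 90.0]
force: [-0.4, 0.9, 4.7]
grip_width: 0.0591
grasp_force: 30.0
```

Emit:
step_arm:
  rows:
    - {"angular":[0,0,0],"slide":[0,0,0],"jaw":0.5}
    - {"angular":[0,0,0],"slide":[0,0,-0.02],"jaw":0.5}
    - {"angular":[0,0,0],"slide":[0,0,-0.05],"jaw":0.5}
    - {"angular":[0,0,0],"slide":[0,0,-0.06],"jaw":0.5}
    - {"angular":[0,0,0],"slide":[0,0,-0.05],"jaw":0.5}
    - {"angular":[0,0,0],"slide":[0,0,-0.02],"jaw":0.5}
    - {"angular":[0,0,0],"slide":[0,0,0],"jaw":0.5}

```text
time_s: 45.65
tool_pos: [0.4621, -0.3874, 0.187]
tool_rot: [-180.0, 0.0, 90.0]
force: [0.1, 0.1, -3.1]
grip_width: 0.0594
grasp_force: 30.0
```

Emit:
step_arm:
  rows:
    - {"angular":[0,0,0],"slide":[0.03,0.0099,0],"jaw":0.5}
    - {"angular":[0,0,0],"slide":[0.096,0.0318,0],"jaw":0.5}
    - {"angular":[0,0,0],"slide":[0.096,0.0318,0],"jaw":0.5}
    - {"angular":[0,0,0],"slide":[0.096,0.0318,0],"jaw":0.5}
    - {"angular":[0,0,0],"slide":[0.096,0.0318,0],"jaw":0.5}
    - {"angular":[0,0,0],"slide":[0.096,0.0318,0],"jaw":0.5}
    - {"angular":[0,0,0],"slide":[0.096,0.0318,0],"jaw":0.5}
    - {"angular":[0,0,0],"slide":[0.096,0.0318,0],"jaw":0.5}
    - {"angular":[0,0,0],"slide":[0.076,0.0252,0],"jaw":0.5}
    - {"angular":[0,0,0],"slide":[0,0,0],"jaw":0.5}

```text
time_s: 46.9
tool_pos: [0.5899, 0.0086, 0.1862]
tool_rot: [-179.9, -0.2, 90.6]
force: [-0.5, -0.2, -2.6]
grip_width: 0.0593
grasp_force: 30.0
```

Emit:
step_arm:
  rows:
    - {"angular":[0,0,0],"slide":[0,0,0],"jaw":0.5}
    - {"angular":[0,0,0],"slide":[0,0,0.03],"jaw":0.5}
    - {"angular":[0,0,0],"slide":[0,0,0.05],"jaw":0.5}
    - {"angular":[0,0,0],"slide":[0,0,0.05],"jaw":0.5}
    - {"angular":[0,0,0],"slide":[0,0,0.028],"jaw":0.5}
    - {"angular":[0,0,0],"slide":[0,0,0.01],"jaw":0.5}
    - {"angular":[0,0,0],"slide":[0,0,0.004],"jaw":0.5}
    - {"angular":[0,0,0],"slide":[0,0,0],"jaw":0.5}
    - {"angular":[0,0,0],"slide":[0,0,0],"jaw":0.5}

```text
time_s: 48.02
tool_pos: [0.5912, 0.0017, 0.1017]
tool_rot: [179.9, 0.0, 90.1]
force: [0.3, 0.1, -2.7]
grip_width: 0.0592
grasp_force: 30.0
```

Emit:
step_arm:
  rows:
    - {"angular":[0,0,0],"slide":[0,0,0.003],"jaw":0.5}
    - {"angular":[0,0,0],"slide":[0,0,0.002],"jaw":0.5}
    - {"angular":[0,0,0],"slide":[0,0,0],"jaw":0.5}
    - {"angular":[0,0,0],"slide":[0,0,0],"jaw":0.5}

```text
time_s: 48.52
tool_pos: [0.5912, 0.0018, 0.0999]
tool_rot: [179.9, 0.0, 90.1]
force: [-2.5, 0.2, 4.8]
grip_width: 0.0596
grasp_force: 30.0
```

Emit:
step_arm:
  rows:
    - {"angular":[0,0,0],"slide":[0,0,0],"jaw":0.75}
    - {"angular":[0,0,0],"slide":[0,0,0],"jaw":1}
    - {"angular":[0,0,0],"slide":[0,0,0],"jaw":1}
    - {"angular":[0,0,0],"slide":[0,0,0],"jaw":1}
    - {"angular":[0,0,0],"slide":[0,0,-0.05],"jaw":1}
    - {"angular":[0,0,0],"slide":[0,0,-0.1],"jaw":1}
    - {"angular":[0,0,0],"slide":[0,0,-0.08],"jaw":1}
    - {"angular":[0,0,0],"slide":[-0.1,-0.03,0],"jaw":1}
    - {"angular":[0,0,0],"slide":[-0.1,-0.03,0],"jaw":1}
    - {"angular":[0,0,0],"slide":[-0.1,-0.03,0],"jaw":1}

```text
time_s: 49.78
tool_pos: [0.5454, -0.1498, 0.2137]
tool_rot: [180.0, 0.0, 90.1]
force: [0.5, 0.1, -0.0]
grip_width: 0.087
grasp_force: 0.0
```

Emit:
step_arm:
  rows:
    - {"angular":[0,0,0],"slide":[-0.1,-0.03,0],"jaw":1}
    - {"angular":[0,0,0],"slide":[-0.1,-0.03,0],"jaw":1}
    - {"angular":[0,0,0],"slide":[-0.1,-0.03,0],"jaw":1}
    - {"angular":[0,0,0],"slide":[0,0,0],"jaw":1}
    - {"angular":[0,0,0],"slide":[0,0,0],"jaw":1}
    - {"angular":[0,0,0],"slide":[0,0,0],"jaw":1}

```text
time_s: 50.52
tool_pos: [0.5019, -0.2965, 0.2137]
tool_rot: [180.0, -0.0, 90.2]
force: [0.3, 0.4, 0.3]
grip_width: 0.0871
grasp_force: 0.0
```

```bash
python3 - <<'E'
from h import *
a=env.read_camera("top")[:,:,::-1]; cv2.imwrite("pics/t7.png",cv2.resize(a[130:330,120:380],None,fx=3,fy=3,interpolation=cv2.INTER_CUBIC))
E
```

```text
(no output)
```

View pics/t7.png

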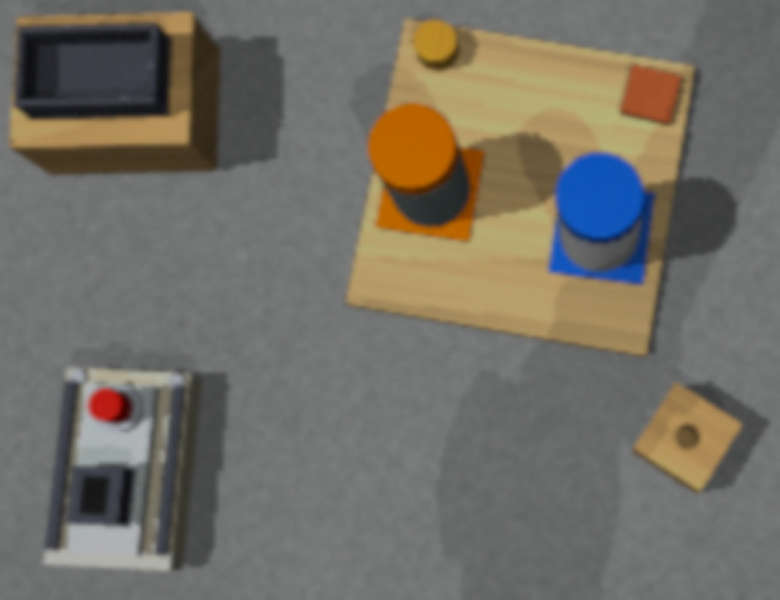

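Both jars stand within about a millimetre of where they started: the orange lid is at (413,147) and the blue lid at (600,197). The pin is seated in the die, with the knob at (109,406), and the arm is clear. Handing in.

```bash
python3 -c "
from cell import env
print(env.sign_off())"
```

```text
the job is handed in; nothing more can be done
None
```

I handed the job in at about 51 s of the 144 s allowed: the die is pinned on the mount and both jars are back on their own pads. The last picture shows each jar within about 1 mm of where it started, but the sign-off returned no verdict.

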